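Top up the low mini keg at the basement bar

TASK

One of the two mini kegs on the bar is low: its gauge needle stands in the red. Pick up the gas charger by its red handle, push it squarely onto that keg's slanted charging post until it snaps fully home, and finish while still gripping it and holding it pressed down against the valve spring; do not let go. Leave the other keg's valve alone and do not push the other things on the bar about.

Things in the scene. Friction and masses are not known exactly. Their poses are not given: they have to be found in the camera images.
- keg_a: squat steel mini keg (110 mm across, 95 mm tall) fixed leaning in a wooden cradle, base 225 x 130 mm, cheeks beside the keg; origin under the keg on the bar; own x axis points from the keg to its round pressure gauge (72 mm across, its centre 112 mm along +x, about 60 mm high); the keg leans 0.42 rad towards own -x; top of the keg's black cap about 140 mm above the bar
- post_a: charging post of keg_a: steel stem 18 mm across and 36 mm long, tapered over its last 4 mm, standing square on the keg's black cap (cap 48 mm across); origin at the foot of the post, on its axis; own +z points outward along the post (0.42 rad off vertical). Four spring balls stand 4 mm proud of the stem 16 mm above its foot: the coupler's lip must snap past them
- valve_a (a joint): brass valve pin of post_a, 6 mm across, standing 12 mm beyond the end of the post; 0 = out, 0.012 m = fully pressed in, level with the end of the post. Its spring gives about 5 N at first and 22 N fully in, and pushes an unheld coupler back out past the snap. It starts to move when the coupler's mouth is 14 mm from the foot of the post; fully home the mouth is 2 mm from it
- needle_a (a joint): needle of keg_a's gauge: 0 = empty, 3.6 rad = full, growing clockwise as seen facing the dial; the red arc is 0 to 1.1, the green arc the rest
- keg_b: squat steel mini keg (110 mm across, 95 mm tall) fixed leaning in a wooden cradle, base 225 x 130 mm, cheeks beside the keg; origin under the keg on the bar; own x axis points from the keg to its round pressure gauge (72 mm across, its centre 112 mm along +x, about 60 mm high); the keg leans 0.42 rad towards own -x; top of the keg's black cap about 140 mm above the bar
- post_b: charging post of keg_b: steel stem 18 mm across and 36 mm long, tapered over its last 4 mm, standing square on the keg's black cap (cap 48 mm across); origin at the foot of the post, on its axis; own +z points outward along the post (0.42 rad off vertical). Four spring balls stand 4 mm proud of the stem 16 mm above its foot: the coupler's lip must snap past them
- valve_b (a joint): brass valve pin of post_b, 6 mm across, standing 12 mm beyond the end of the post; 0 = out, 0.012 m = fully pressed in, level with the end of the post. Its spring gives about 5 N at first and 22 N fully in, and pushes an unheld coupler back out past the snap. It starts to move when the coupler's mouth is 14 mm from the foot of the post; fully home the mouth is 2 mm from it
- needle_b (a joint): needle of keg_b's gauge: 0 = empty, 3.6 rad = full, growing clockwise as seen facing the dial; the red arc is 0 to 1.1, the green arc the rest
- charger: hand-held gas charger, standing mouth down at the start: origin at the centre of its mouth, z up through the handle; see the next two entries
- charger_grip (a point): middle of the charger's red round handle, 85 mm above the mouth. The handle is 30 mm across from 42 to 118 mm above the mouth, with a domed steel end to 130 mm; below it is a grey coupler, 42 mm high and 39 mm across. The whole weighs about 0.25 kg; axes as the charger's, z from mouth to handle end
- charger_mouth (a point): centre of the coupler's open mouth (underside at the start), axes as the charger's. The mouth is 31 mm wide, narrowing at 45 degrees to a round lip of 22 mm bore 4.5 to 10 mm inside; wider behind; its inside end, which pushes the valve pin, is 34 mm from the mouth. Pushing home takes 10 to 20 N; the snap comes in the last 5 mm of travel, where the push stops rising, before it rises steeply at the solid stop
- tumbler: green glass tumbler, 76 mm across, 90 mm tall; origin at the centre of its underside
- chalk: blue cue chalk cube, 22 mm; origin at the centre of its underside
- shaker: steel cocktail shaker, 84 mm across, 192 mm tall; origin at the centre of its underside
- can: drinks can with a green label, 66 mm across, 115 mm tall; origin at the centre of its underside
- olives: amber glass jar with a brass lid, 68 mm across, 100 mm tall; origin at the centre of its underside
- eightball_center (a point): centre of a black pool ball, 57 mm across, resting in a small wooden ring dish

How it is judged:
By the outcome, as a careful person would: the job done as asked, in the order asked, and still so for the second after the job is handed in, while the arm keeps its last pose, push and grip.
It also fails if it takes over 42 s, if anything falls off the work surface, if the arm or the gripper's body presses on something with over 40 N, if the wrist force passes 120 N, or if a joint passes its speed limit or range.

ROBOT

A 6-joint arm with a two-finger parallel gripper is mounted at the origin on the work surface. World frame = base frame: x ahead of the robot, y to its left, z up, the work surface at z = 0. Lengths are in m, angles in rad, forces in N, time in s.
With the tool pointing down it reaches from about 0.275 to 0.975 m from the base axis. Payload 8.4 kg.
Tool frame: the origin (TCP) lies midway between the tips of the shut fingers; the grasp point (between the pads) lies 19 mm behind it; z points along the fingers, y is the line along which they close (so a half turn about z gives the same grasp; the last joint's range is limited). The gripper opens to 92 mm and grips with 3 to 60 N. Pads are 20 mm wide; open, the fingers measure 128 mm over their backs; the gripper's body (75 mm by 189 mm) begins 69 mm behind the grasp point.
Start: joints at [1.337, 0.353, 1.633, -0, 1.155, -0.002], TCP at [0.144, 0.608, 0.215] pointing down, gripper open.
Joint ranges: [-2.63, 2.63], [-0.92, 2.1], [0.06, 2.66], [-1.3, 4.44], [0, 2.69], [-3.02, 3.02]. Speed limits (rad/s): [2.22, 2.22, 2.79, 3.14, 3.14, 3.14].

INTERFACE

Orientations are given as a unit quaternion [w, x, y, z].
In Python, from rig import * gives the robot as it stands.
- The arm moves only by the tool play_rows, never from a script. Its argument "commands" is a list of rows, each a list of 7 numbers: the turn, a rotation vector about the tool's x, y, z in degrees, then the shift along the tool's x, y, z in mm, then the opening, from -1 (shut) to 1 (fully open), so that 0 is half open. In form: [[wx, wy, wz, tx, ty, tz, gripper], ...]. A call has 1 to 5 rows; each row is the pose to reach, as a shift and turn from the pose commanded when the call began, along the tool's axes at that moment; what a row does not reach only later rows make up. A row lasts 1/12 s, in which the tool goes at most 41.7 mm and 7.16 degrees, less where a joint would pass 70% of its speed; a pose out of reach is approached as far as the arm can. A call with a gripper value outside its range is refused whole. The fingers move at their own pace and stop on an object; "squeeze" is the grip in N (left out, the last holds). Time passes only in rows, so rows that repeat a pose let the fingers close. It gives the time, the measured TCP pose, the force, the opening and the grip force at its end, in the units of the state.
- sense(): the state, without advancing time (a new reading comes with each control period).
- capture(name): name is "side" or "top" or "wrist"; returns (picture, depth): 420x560x3 uint8, red, green, blue; 420x560 float32, m along the optical axis (not along the pixel's ray), 0 where there is no reading.
- camera_params(name): a dict with "mtx" (3x3 intrinsics, pixels), "view" (4x4, takes a point from world to camera coordinates); the wrist camera has in their place "mount" (4x4, takes a point from camera to tool coordinates, whose origin is the TCP and whose axes are the flange's). Camera axes: x right, y down, z forward; pixel columns grow to the right and rows downward; lengths in m; the calibration is good to about 2 mm. The wrist camera is an equidistant fisheye: a pixel r from the principal point sees the ray r / f radians off the axis. A picture is of the moment at which its call begins: read the wrist's pose just before it. camera_params takes no time and is no camera call.
- sign_off(): hands the job in; it is judged then, once.
The state is a dict: "t": time; "qpos": joint angles; "dq": joint speeds; "joint_efforts": joint torques, N m; "tool_pos": TCP position; "ee_rot": TCP orientation; "ft_force": force on the tool from outside, world axes, zero at the start; "wrist_torque": the same for the moment, N m; "width": opening from 0.0 (shut) to 1.0 (fully open); "gripper_force": force on a finger pad.
Only numpy, scipy, OpenCV 4.12 (cv2) and the standard library are available. Lean on these libraries where they do the work, as an engineer would, in place of code of your own. Each camera call takes 0.05 s, during which the arm holds its last target. There are 200 camera calls.

## Working session

There is one attempt and no reset: what is moved stays moved. The work goes in short steps, Python scripts to look and compute and a tool call to move; the robot and the scene stay as the last step left them, time stands still between calls to the robot, and variables do not carry over. Pictures are saved under pics/ and viewed, at most 10 in all, crops included, and the job is handed in when it is done.

Besides the shell and the picture viewer there is one more tool, called after ">>>" in YAML: its name, and indented under it one key for each argument. play_rows: Moves the arm, as the interface text tells. Its arguments: {"type":"object","properties":{"commands":{"type":"array","items":{"type":"array","items":{"type":"number"}}},"squeeze":{"type":"number"}},"required":["commands"]}

```bash
ls; mkdir -p pics
python3 - <<'E'
from rig import *
import cv2,numpy as np
s=sense();print(s)
for n in ("side","top"):
    p,d=capture(n);cv2.imwrite(f"pics/{n}0.png",p[:,:,::-1]);np.savez(f"{n}0.npz",p=p,d=d)
    print(n,camera_params(n))
s=sense();p,d=capture("wrist");cv2.imwrite("pics/wrist0.png",p[:,:,::-1]);print(camera_params("wrist"))
E
```

```text
pics
{'t': 0.0, 'qpos': array([ 1.33659913e+00,  3.53644598e-01,  1.63417216e+00, -2.64422247e-05,
        1.15521145e+00, -2.37133120e-03]), 'dq': array([-0.00111865, -0.00016758, -0.00126095,  0.00096841,  0.00284814,
       -0.00013107]), 'joint_efforts': array([-4.37085146e-04, -5.93842435e+01, -3.34218049e+01,  6.96534547e-02,
        2.36914476e-02, -1.00845482e-04]), 'tool_pos': array([0.14346566, 0.60777026, 0.21384965]), 'ee_rot': array([-7.26965139e-05,  1.15648204e-01,  9.93289977e-01, -7.14188867e-04]), 'ft_force': array([-0.51580305, -0.28209716,  0.1224989 ]), 'wrist_torque': array([ 0.02078522,  0.02869112, -0.0131541 ]), 'gripper_force': 0.0, 'width': 1.0028966725299133}
side {'mtx': array([[488.49863595,   0.        , 283.2393486 ],
       [  0.        , 488.49863595, 211.7935194 ],
       [  0.        ,   0.        ,   1.        ]]), 'view': array([[ 0.85344167, -0.52107811,  0.01072012, -0.48632193],
       [-0.32571442, -0.54929912, -0.76953271,  0.24542824],
       [ 0.4068752 ,  0.65325958, -0.63851742,  1.11348072],
       [ 0.        ,  0.        ,  0.        
[... 348 characters left out ...]
97919149e-01],
       [ 1.65409584e-01, -1.60458391e-02, -9.86094418e-01,
         1.20703318e+00],
       [ 0.00000000e+00,  0.00000000e+00,  0.00000000e+00,
         1.00000000e+00]])}
{'mtx': array([[325.1922621 ,   0.        , 280.13326651],
       [  0.        , 325.1922621 , 208.47502521],
       [  0.        ,   0.        ,   1.        ]]), 'mount': array([[ 4.59419444e-05, -9.68515964e-01, -2.48951453e-01,
         7.07259962e-02],
       [ 9.99998990e-01,  3.98079979e-04, -1.36414113e-03,
         7.67417241e-04],
       [ 1.42029505e-03, -2.48951139e-01,  9.68515004e-01,
        -1.70446338e-01],
       [ 0.00000000e+00,  0.00000000e+00,  0.00000000e+00,
         1.00000000e+00]])}
```

View pics/top0.png

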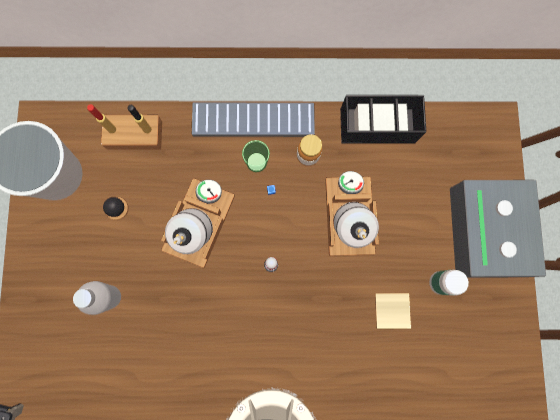

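View pics/side0.png

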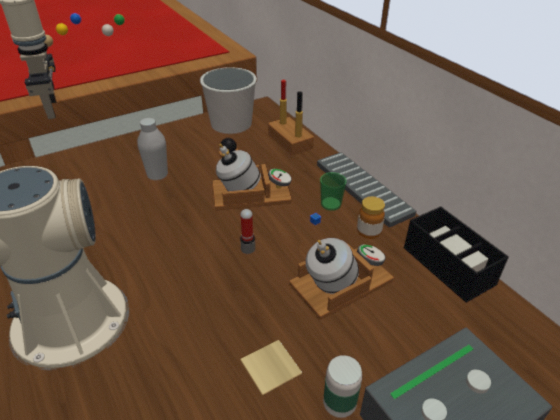

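The top view shows kegs at (188,232) and (356,227), with gauges at (208,191) and (351,182). The charger stands at (271,264). In the side view the charger is at (247,230). I'll zoom in on the gauges.

Run:
```python
import cv2,numpy as np
t=np.load("top0.npz")["p"][:,:,::-1];s=np.load("side0.npz")["p"][:,:,::-1]
z=lambda im,u,v,h=20:cv2.resize(im[v-h:v+h,u-h:u+h],(390,290),interpolation=cv2.INTER_CUBIC)
cv2.imwrite("pics/g.png",np.vstack([np.hstack([z(t,208,191),z(t,351,182)]),np.hstack([z(s,280,177),z(s,371,254)])]))
```

```text
(no output)
```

View pics/g.png

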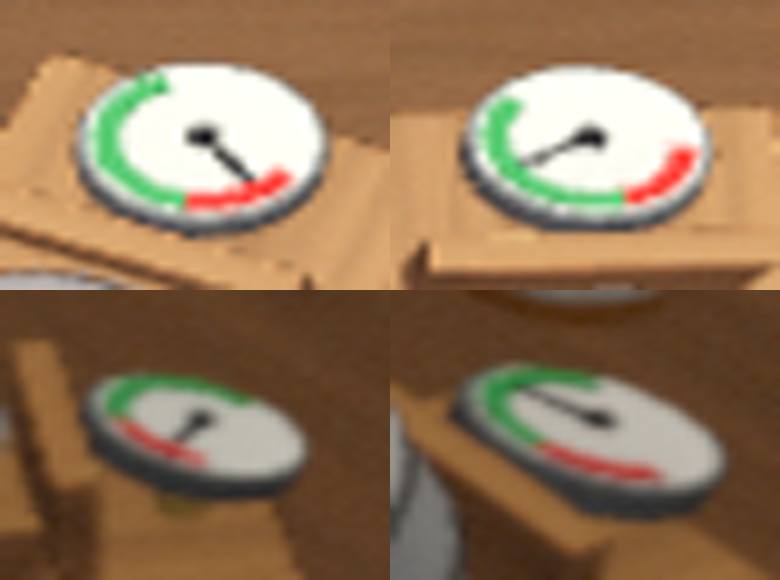

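The left keg (top view (188,232), y>0) has its needle in the red, and the right keg's is in the green. The left keg is the target, so I'll locate it, its post and the charger from depth.

```bash
cat > h.py <<'E'
from rig import *
import cv2,numpy as np
from scipy.spatial.transform import Rotation as R
def cloud(n,p,d):
    c=camera_params(n);K=c["mtx"];V=c["view"]
    v,u=np.mgrid[:420,:560];P=np.stack([(u-K[0,2])/K[0,0]*d,(v-K[1,2])/K[1,1]*d,d],-1)
    P=(P-V[:3,3])@V[:3,:3]; P[d<=0]=np.nan
    return P
def proj(n,X):
    c=camera_params(n);q=np.asarray(X)@c["view"][:3,:3].T+c["view"][:3,3];q=q@c["mtx"].T
    return q[...,:2]/q[...,2:]
def rot(q): return R.from_quat(np.roll(q,-1))
E
python3 - <<'E'
from h import *
for n in ("top","side"):
    f=np.load(n+"0.npz");P=cloud(n,f["p"],f["d"]);print(n,"table",np.nanmedian(P[...,2]))
    # gauge / keg in top
    pts={"top":[(208,191),(188,222),(180,238),(271,264),(271,266)],"side":[(280,177),(224,151),(228,143),(247,230),(247,215)]}[n]
    for u,v in pts: print((u,v),P[v,u].round(4),f["p"][v,u])
    m=(P[...,2]>.02)
    # charger
    c=P[pts[3][1],pts[3][0]]
    S=m&(np.hypot(P[...,0]-c[0],P[...,1]-c[1])<.05)
    Q=P[S];print("charger",len(Q),Q.min(0).round(4),Q.max(0).round(4),Q.mean(0).round(4))
    for lo,hi in((.02,.04),(.05,.11),(.11,.128),(.126,.14)):
        q=Q[(Q[:,2]>lo)&(Q[:,2]<hi)]
        if len(q):print(lo,len(q),q.min(0).round(4),q.max(0).round(4))
    c=np.array([.43,.2]) if 0 else P[pts[1][1],pts[1][0],:2]
    S=(P[...,2]>.13)&(np.hypot(P[...,0]-c[0],P[...,1]-c[1])<.09)
    vs,us=np.where(S)
    for u,v in zip(us,vs):
        if P[v,u,2]>.143: print(u,v,P[v,u].round(3),f["p"][v,u])
E
```

```text
top table -0.001535929926987623
(208, 191) [0.6575 0.1712 0.0594] [202 201 192]
(188, 222) [0.5586 0.2087 0.1444] [226 231 239]
(180, 238) [0.515  0.2229 0.1689] [182 172 170]
(271, 264) [ 0.4527 -0.0019  0.1283] [227 226 233]
(271, 266) [ 0.4478 -0.0019  0.1255] [221 214 211]
charger 163 [ 0.4386 -0.0189  0.0246] [0.471  0.0167 0.1329] [ 0.4543 -0.001   0.0984]
0.02 20 [ 0.4386 -0.0189  0.0246] [0.4685 0.0167 0.0399]
0.05 12 [ 0.4428 -0.015   0.051 ] [0.4513 0.011  0.1068]
0.11 77 [ 0.4431 -0.0149  0.1155] [0.471  0.0109 0.128 ]
0.126 53 [ 0.4452 -0.0121  0.126 ] [0.4681 0.0083 0.1329]
183 217 [0.571 0.222 0.144] [227 229 225]
184 217 [0.571 0.219 0.144] [227 228 225]
189 218 [0.569 0.207 0.144] [228 229 224]
190 218 [0.569 0.204 0.144] [229 229 225]
182 219 [0.566 0.224 0.143] [227 232 231]
186 219 [0.566 0.214 0.144] [227 234 240]
188 219 [0.566 0.209 0.146] [229 235 243]
190 219 [0.566 0.204 0.143] [228 232 232]
191 219 [0.566 0.201 0.145] [228 226 223]
192 219 [0.566 0.199 0.144] [228 227 222]
191 220 [0.564 0.201 0.143] [229 233 239]
182 221 [0.561 0.224 0.145] [227 231 230]
18
[... 12874 characters left out ...]
6] [31 31 32]
234 157 [0.534 0.211 0.143] [28 29 27]
235 157 [0.534 0.205 0.146] [28 24 25]
237 157 [0.541 0.206 0.143] [121 121 117]
239 157 [0.546 0.203 0.143] [159 159 154]
241 157 [0.551 0.2   0.143] [161 162 158]
243 157 [0.556 0.198 0.143] [160 162 159]
244 157 [0.558 0.196 0.144] [159 164 160]
245 157 [0.56  0.194 0.144] [159 164 160]
226 158 [0.512 0.218 0.143] [87 86 83]
230 158 [0.522 0.211 0.144] [61 60 60]
231 158 [0.524 0.208 0.145] [38 35 36]
233 158 [0.529 0.207 0.144] [24 24 25]
245 158 [0.557 0.188 0.145] [160 165 162]
231 159 [0.521 0.204 0.144] [28 27 30]
232 159 [0.524 0.204 0.144] [28 27 29]
243 159 [0.55  0.186 0.145] [160 164 162]
233 160 [0.525 0.199 0.143] [22 22 24]
```

```bash
cat >> h.py <<'E'
def to(p,Rm=None):
    s=sense();C=rot(s["ee_rot"]);d=C.inv().apply(np.array(p)-s["tool_pos"])*1000
    w=np.zeros(3) if Rm is None else (C.inv()*Rm).as_rotvec(degrees=True)
    print("t",s["t"],"turn",w.round(2),"shift",d.round(1))
def down(yaw): # tool x at world yaw, z down
    c,s=np.cos(yaw),np.sin(yaw);return R.from_matrix(np.array([[c,s,0],[s,-c,0],[0,0,-1]]))
E
python3 - <<'E'
from h import *
to([.40,.25,.36]);print(proj("top",[[.37,.4,.0],[.4,.25,0]]))
f=np.load("top0.npz");P=cloud("top",f["p"],f["d"]);print(P[297,84],P[297,105],P[207,115],P[155,256],P[189,270])
E
```

```text
t 0.15 turn [0. 0. 0.] shift [-331.9 -289.6 -145.7]
[[126.03962822 296.85594369]
 [180.5697244  285.72127283]]
[0.37300543 0.44034795 0.19080549] [0.37191454 0.41123752 0.13326866] [0.61402552 0.4263654  0.05264899] [0.77729202 0.04065725 0.00396665] [ 6.71352583e-01 -1.08083201e-04  2.22558052e-02]
```

>>> play_rows:
  commands:
    - [0,0,0,0,0,-42,1]
    - [0,0,0,0,0,-84,1]
    - [0,0,0,0,0,-125,1]
    - [0,0,0,0,0,-150,1]

```text
t: 0.48
tool_pos: [0.1438, 0.6091, 0.3691]
ee_rot: [0.0, 0.116, 0.993, 0.002]
ft_force: [0.7, 0.1, -0.5]
width: 0.999
gripper_force: 0.0
```

>>> play_rows:
  commands:
    - [0,0,0,-332,-290,0,1]
    - [0,0,0,-332,-290,0,1]
    - [0,0,0,-332,-290,0,1]
    - [0,0,0,-332,-290,0,1]
    - [0,0,0,-332,-290,0,1]

```text
t: 0.9
tool_pos: [0.2653, 0.4371, 0.3644]
ee_rot: [0.0, 0.115, 0.993, -0.0]
ft_force: [0.8, 0.7, -0.2]
width: 1.0
gripper_force: 0.0
```

```bash
python3 -c "
from h import *
to([.40,.25,.36]);print(sense()['tool_pos'])"
```

```text
t 0.9 turn [0. 0. 0.] shift [-174.  -151.2    4.5]
[0.26531651 0.43705572 0.36441502]
```

>>> play_rows:
  commands:
    - [0,0,0,-174,-151,4,1]
    - [0,0,0,-174,-151,4,1]
    - [0,0,0,-174,-151,4,1]
    - [0,0,0,-174,-151,4,1]
    - [0,0,0,-174,-151,4,1]

```text
t: 1.32
tool_pos: [0.3871, 0.2679, 0.361]
ee_rot: [0.0, 0.115, 0.993, 0.0]
ft_force: [1.0, 1.0, 0.4]
width: 1.003
gripper_force: 0.0
```

>>> play_rows:
  commands:
    - [0,0,0,-40,-35,0,1]
    - [0,0,0,-40,-35,0,1]
    - [0,0,0,-40,-35,0,1]
    - [0,0,0,-40,-35,0,1]

```text
t: 1.65
tool_pos: [0.4173, 0.2266, 0.3608]
ee_rot: [-0.0, 0.117, 0.993, 0.0]
ft_force: [-0.3, 1.0, 0.2]
width: 0.999
gripper_force: 0.0
```

Run:
```python
from h import *
s=sense();p,d=capture("wrist");cv2.imwrite("pics/w1.png",p[:,:,::-1]);np.savez("w1.npz",p=p,d=d,pos=s["tool_pos"],q=s["ee_rot"]);print(s["tool_pos"],s["ee_rot"],s["dq"].round(3))
```

```text
[0.41731694 0.22658199 0.36079389] [-3.65675144e-04  1.16672536e-01  9.93170358e-01  1.58719879e-04] [ 0.041 -0.002 -0.001  0.003  0.003  0.005]
```

View pics/w1.png

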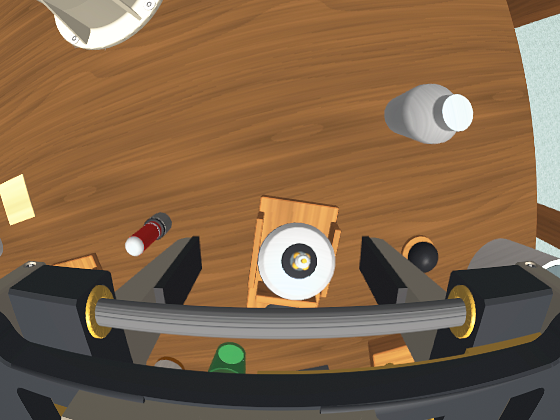

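The wrist view shows the target keg almost along its post axis, with the cap ring around (299,261) and the post and pin near (302,261). The red charger is at (148,232). I'll fit the cap and post from this cloud.

```bash
cat >> h.py <<'E'
def wray(u,v):
    c=camera_params("wrist");K=c["mtx"];a=(u-K[0,2])/K[0,0];b=(v-K[1,2])/K[1,1];r=np.hypot(a,b)+1e-12
    return np.stack([a/r*np.tan(r),b/r*np.tan(r),np.ones_like(r)],-1)
def wworld(X,pos,q):
    M=camera_params("wrist")["mount"];return rot(q).apply((X@M[:3,:3].T+M[:3,3]).reshape(-1,3)).reshape(X.shape)+pos
def wcloud(p,d,pos,q):
    v,u=np.mgrid[:420,:560].astype(float);P=wworld(wray(u,v)*d[...,None],pos,q);P[d<=0]=np.nan;return P
def wproj(X,pos,q):
    c=camera_params("wrist");M=c["mount"];T=(rot(q).inv().apply(np.asarray(X)-pos)-M[:3,3])@M[:3,:3]
    n=np.hypot(T[...,0],T[...,1]);th=np.arctan2(n,T[...,2])*c["mtx"][0,0]
    return T[...,:2]/n[...,None]*th[...,None]+c["mtx"][:2,2]
E
python3 - <<'E'
from h import *
f=np.load("w1.npz");p=f["p"];P=wcloud(p,f["d"],f["pos"],f["q"])
C=p[225:300,255:345]
g=p.max(2).astype(int)
m=np.zeros(g.shape,bool);m[235:290,270:330]=1
dark=m&(g<75)&(P[...,2]>.11)
Q=P[dark];c=Q.mean(0);
for _ in range(3):
    U,S,Vt=np.linalg.svd(Q-Q.mean(0),full_matrices=False);n=Vt[2]*np.sign(Vt[2][2]);r=(Q-Q.mean(0))@n;Q=Q[abs(r)<.004]
print("cap plane",len(Q),Q.mean(0),n,"lean",np.arccos(n[2]),"yaw(own x)",np.arctan2(-n[1],-n[0]))
k=cv2.findContours(dark.astype(np.uint8),cv2.RETR_EXTERNAL,cv2.CHAIN_APPROX_NONE)[0];k=max(k,key=len);e=cv2.fitEllipse(k);print("ellipse",e)
u,v=e[0];D=wworld(wray(np.array(u),np.array(v)),f["pos"],f["q"]);o=wworld(np.zeros(3),f["pos"],f["q"])
t=((Q.mean(0)-o)@n)/((D-o)@n);print("cap centre",o+t*(D-o))
po=m&(P[...,2]>.155)&(P[...,2]<.2);print("post pts",P[po].mean(0),po.sum());hi=m&(P[...,2]>.179);print("pin",P[hi].mean(0),hi.sum(),np.argwhere(hi).mean(0)[::-1])
# gauges from top: white dial ring
t=np.load("top0.npz");PT=cloud("top",t["p"],t["d"])
h=PT[...,2];mm=np.zeros(h.shape,bool);mm[172:212,190:228]=1
q=PT[mm&(h>.045)&(h<.08)&(t["p"].min(2)>150)];print("gauge",q.mean(0),(q.min(0)+q.max(0))/2)
cv2.imwrite("pics/w1c.png",cv2.resize(C[:,:,::-1],None,fx=7,fy=7,interpolation=cv2.INTER_CUBIC))
E
```

```text
cap plane 563 [0.51937984 0.22718542 0.13962899] [-0.37996496  0.15484798  0.91194777] lean 0.42278991558743084 yaw(own x) -0.3869827927766291
ellipse ((298.8145446777344, 260.4687805175781), (33.27350616455078, 34.33485794067383), 93.5152359008789)
cap centre [0.52022815 0.2274707  0.139934  ]
post pts [0.50869879 0.2311342  0.17006987] 221
pin [0.50198972 0.23476092 0.18374292] 24 [303.58333333 260.16666667]
gauge [0.66232182 0.1690086  0.05827646] [0.66056569 0.17121148 0.06025162]
```

View pics/w1c.png

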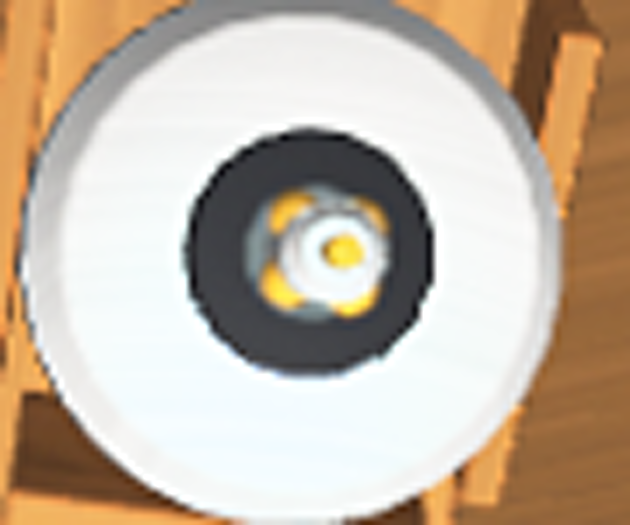

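The cap ring is centred near (299,260), and the pin, (304,260), sits off-centre along the lean. The foot is at (0.520, 0.2275, 0.140) and own-x yaw is -0.386. The plane fit, the gauge and the pin all agree. Next is the charger.

Run:
```python
from h import *
f=np.load("w1.npz");p=f["p"].astype(int);P=wcloud(p,f["d"],f["pos"],f["q"])
m=np.zeros(p.shape[:2],bool);m[200:265,115:180]=1
red=m&(p[...,0]>p[...,1]*2)&(p[...,0]>60);print("red",P[red].mean(0),P[red].min(0),P[red].max(0))
top=m&(P[...,2]>.122);print("dome",P[top].mean(0),P[top].min(0),P[top].max(0))
Rd=down(np.arctan2(.2317,-.9728));to([.457,-.0025,.24],Rd)
```

```text
red [nan nan nan] [nan nan nan] [nan nan nan]
dome [0.41648678 0.11293836 0.29450195] [ 0.39214096 -0.01481511  0.12215864] [0.46975996 0.18502304 0.40359728]
t 1.7 turn [ 0.02 -0.04  0.09] shift [ -92.  -214.4  120.7]
```

>>> play_rows:
  commands:
    - [0,0,0,-92,-214,120,1]
    - [0,0,0,-92,-214,120,1]
    - [0,0,0,-92,-214,120,1]
    - [0,0,0,-92,-214,120,1]
    - [0,0,0,-92,-214,120,1]

```text
t: 2.12
tool_pos: [0.4492, 0.0446, 0.2649]
ee_rot: [0.0, 0.114, 0.993, 0.0]
ft_force: [1.3, 0.1, -0.1]
width: 0.996
gripper_force: 0.0
```

Run:
```python
from h import *
Rd=down(np.arctan2(.2317,-.9728));to([.457,-.0025,.20],Rd)
f=np.load("w1.npz");P=wcloud(f["p"],f["d"],f["pos"],f["q"])
Q=P[200:265,115:180].reshape(-1,3);Q=Q[(Q[:,2]>.04)&(Q[:,2]<.14)&(abs(Q[:,0]-.457)<.04)&(abs(Q[:,1])<.04)]
for lo in np.arange(.04,.13,.015):
    q=Q[(Q[:,2]>lo)&(Q[:,2]<lo+.015)]
    if len(q): print(lo,len(q),q.min(0).round(4),q.max(0).round(4))
```

```text
t 2.1167 turn [0.04 0.03 0.3 ] shift [-18.3 -44.2  64.9]
0.04 165 [ 0.4365 -0.0135  0.0401] [0.475  0.0189 0.0546]
0.055 80 [ 0.4412 -0.0041  0.055 ] [0.4684 0.0145 0.0699]
0.07 86 [ 0.4415 -0.006   0.07  ] [0.4681 0.015  0.0845]
0.08499999999999999 85 [ 0.4407 -0.0036  0.0851] [0.4697 0.0149 0.0998]
0.1 106 [ 0.4406 -0.005   0.1   ] [0.4691 0.0153 0.115 ]
0.11499999999999999 256 [ 0.4415 -0.0148  0.1152] [0.4709 0.015  0.13  ]
```

>>> play_rows:
  commands:
    - [0,0,0.3,-17,-46,65,1]
    - [0,0,0.3,-17,-46,65,1]
    - [0,0,0.3,-17,-46,65,1]
    - [0,0,0.3,-17,-46,65,1]
    - [0,0,0.3,-17,-46,65,1]

```text
t: 2.53
tool_pos: [0.456, -0.0029, 0.2013]
ee_rot: [0.0, 0.118, 0.993, 0.0]
ft_force: [0.1, 0.6, -0.1]
width: 0.996
gripper_force: 0.0
```

Run:
```python
from h import *
Rd=down(np.arctan2(.2317,-.9728));s=sense();p,d=capture("wrist");cv2.imwrite("pics/w2.png",p[:,:,::-1]);to([.456,-.001,.066],Rd)
P=wcloud(p,d,s["tool_pos"],s["ee_rot"]);Q=P.reshape(-1,3);Q=Q[(Q[:,2]>.04)&(Q[:,2]<.14)&(abs(Q[:,0]-.457)<.03)&(abs(Q[:,1])<.03)]
for lo in np.arange(.04,.14,.015):
    q=Q[(Q[:,2]>lo)&(Q[:,2]<lo+.015)]
    if len(q): print(lo,len(q),q.min(0).round(4),q.max(0).round(4))
```

```text
t 2.5833 turn [ 0.05  0.09 -0.09] shift [  1.    1.6 135.8]
0.04 307 [ 0.4371 -0.0191  0.04  ] [0.4665 0.0188 0.0549]
0.055 69 [ 0.4413 -0.0128  0.055 ] [0.4545 0.0147 0.07  ]
0.07 86 [ 0.4412 -0.0131  0.0704] [0.4544 0.0148 0.0849]
0.08499999999999999 99 [ 0.4412 -0.0125  0.0851] [0.4547 0.0148 0.0994]
0.1 122 [ 0.4412 -0.0129  0.1   ] [0.4547 0.0148 0.1149]
0.11499999999999999 952 [ 0.4413 -0.015   0.115 ] [0.4702 0.0147 0.13  ]
0.13 136 [ 0.4469 -0.0093  0.13  ] [0.4644 0.0084 0.1315]
```

View pics/w2.png

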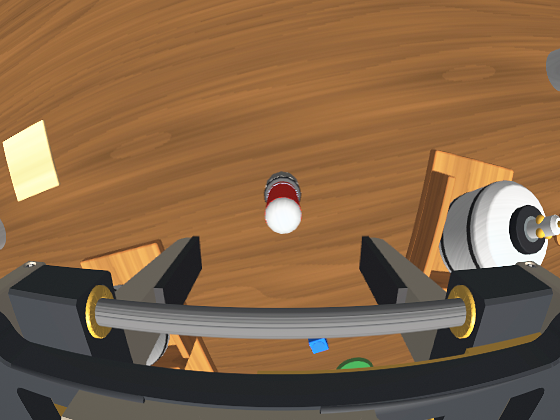

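The charger (dome at (283,215)) is centred between the open fingers, with its axis at (0.456, 0.000). I'll descend to it.

>>> play_rows:
  commands:
    - [0,0,0,1,2,40,1]
    - [0,0,0,1,2,80,1]
    - [0,0,0,1,2,115,1]
    - [0,0,0,1,2,135,1]
    - [0,0,0,1,2,135,1]

```text
t: 3.0
tool_pos: [0.4535, -0.0008, 0.0634]
ee_rot: [-0.002, 0.117, 0.993, -0.0]
ft_force: [-0.6, 0.1, 0.2]
width: 1.0
gripper_force: 0.0
```

>>> play_rows:
  commands:
    - [0,0,0,0,0,0,1]
    - [0,0,0,0,0,0,0.3]
    - [0,0,0,0,0,0,-0.2]
    - [0,0,0,0,0,0,-0.5]
    - [0,0,0,0,0,0,-0.8]
  squeeze: 20

```text
t: 3.42
tool_pos: [0.456, -0.0022, 0.0668]
ee_rot: [0.001, 0.118, 0.993, 0.0]
ft_force: [-0.3, -0.2, 0.3]
width: 0.729
gripper_force: 0.0
```

>>> play_rows:
  commands:
    - [0,0,0,0,0,0,-1]
    - [0,0,0,0,0,0,-1]
    - [0,0,0,0,0,0,-1]
    - [0,0,0,0,0,0,-1]
    - [0,0,0,0,0,0,-1]
  squeeze: 60

```text
t: 3.83
tool_pos: [0.455, -0.0023, 0.0655]
ee_rot: [-0.0, 0.118, 0.993, -0.0]
ft_force: [-0.2, -1.2, 0.0]
width: 0.37
gripper_force: 0.0
```

>>> play_rows:
  commands:
    - [0,0,0,0,0,0,-1]
    - [0,0,0,0,0,0,-1]
    - [0,0,0,0,0,0,-1]
    - [0,0,0,0,0,0,-1]
    - [0,0,0,0,0,0,-1]
  squeeze: 60

```text
t: 4.25
tool_pos: [0.455, -0.0023, 0.0655]
ee_rot: [-0.0, 0.118, 0.993, -0.0]
ft_force: [0.5, -0.5, -1.4]
width: 0.321
gripper_force: 60.0
```

>>> play_rows:
  commands:
    - [0,0,0,0,0,-40,-1]
    - [0,0,0,0,0,-80,-1]
    - [0,0,0,0,0,-120,-1]
    - [0,0,0,0,0,-160,-1]
    - [0,0,0,0,0,-190,-1]

```text
t: 4.67
tool_pos: [0.4552, -0.0023, 0.2586]
ee_rot: [0.001, 0.118, 0.993, 0.0]
ft_force: [-0.3, 0.7, -3.1]
width: 0.319
gripper_force: 60.0
```

```bash
cat >> h.py <<'E'
F=np.array([.5202,.2275,.1399]);L,Y=.42,-.386
n=np.array([-np.sin(L)*np.cos(Y),-np.sin(L)*np.sin(Y),np.cos(L)])
def fin():
    z=-n; y=np.cross(z,[-1,0,0.]);  # tool y horizontal-ish
    x0=np.array([np.cos(np.pi+Y),np.sin(np.pi+Y),0]);x=x0-z*(x0@z);x/=np.linalg.norm(x);y=np.cross(z,x)
    return R.from_matrix(np.column_stack([x,y,z]))
GR=.066 # TCP to mouth
def goal(mouth_h): to(F+n*(mouth_h+GR),fin())
E
python3 - <<'E'
from h import *
print(sense());goal(.110)
E
```

```text
{'t': 4.6667, 'qpos': array([-8.35235630e-03,  3.60608952e-02,  1.92865500e+00, -6.59989180e-05,
        1.17497567e+00, -1.34212301e+00]), 'dq': array([ 9.29475249e-04, -3.54103630e-01, -4.28289429e-01, -9.64449163e-04,
        7.80686366e-01,  3.22672839e-05]), 'joint_efforts': array([ 2.69103490e-03, -3.60847342e+01, -3.20138669e+01,  1.21877772e-03,
       -5.01367953e-01, -1.60892323e-04]), 'tool_pos': array([ 0.45515099, -0.00232351,  0.25859608]), 'ee_rot': array([9.48131162e-04, 1.18222947e-01, 9.92986621e-01, 7.42253457e-05]), 'ft_force': array([-0.31169002,  0.67712593, -3.12829631]), 'wrist_torque': array([ 0.0221234 , -0.09013566, -0.0590893 ]), 'gripper_force': 59.996977052651346, 'width': 0.3193180967594188}
t 4.6667 turn [  1.82 -23.91   8.4 ] shift [ 61.6 249.3 -42. ]
```

>>> play_rows:
  commands:
    - [1.8,-23.9,8.4,62,249,-60,-1]
    - [1.8,-23.9,8.4,62,249,-60,-1]
    - [1.8,-23.9,8.4,62,249,-60,-1]
    - [1.8,-23.9,8.4,62,249,-60,-1]
    - [1.8,-23.9,8.4,62,249,-60,-1]

```text
t: 5.08
tool_pos: [0.4529, 0.1528, 0.2911]
ee_rot: [0.202, 0.188, 0.96, -0.041]
ft_force: [1.3, -1.0, -3.3]
width: 0.32
gripper_force: 60.0
```

```bash
python3 -c "
from h import *
print(sense()['qpos'],sense()['tool_pos']);goal(.11)"
```

```text
[ 0.57348072 -0.09777699  2.05237139 -0.40917561  0.98199992 -0.41679215] [0.45294513 0.15278211 0.29105942]
t 5.0833 turn [-0.12 -0.33  0.02] shift [ 30.5  94.5 -24.1]
```

>>> play_rows:
  commands:
    - [0,-0.3,0,30.5,94.5,-24,-1]
    - [0,-0.3,0,30.5,94.5,-24,-1]
    - [0,-0.3,0,30.5,94.5,-24,-1]
    - [0,-0.3,0,30.5,94.5,-24,-1]
    - [0,-0.3,0,30.5,94.5,-24,-1]

```text
t: 5.5
tool_pos: [0.4541, 0.2554, 0.2999]
ee_rot: [0.202, 0.185, 0.961, -0.041]
ft_force: [-0.5, -0.3, -2.6]
width: 0.32
gripper_force: 60.0
```

Run:
```python
from h import *
s=sense();p,d=capture("wrist");cv2.imwrite("pics/w3.png",p[:,:,::-1]);np.savez("w3.npz",p=p,d=d,pos=s["tool_pos"],q=s["ee_rot"]);goal(.11)
z=-rot(s["ee_rot"]).apply([0,0,1.]);print("err deg",np.degrees(np.arccos(z@n)))
for h in (0,.016,.036,.048): print(h,wproj(F+n*h,s["tool_pos"],s["ee_rot"]))
P=wcloud(p,d,s["tool_pos"],s["ee_rot"])
# charger cloud in tool frame
T=rot(s["ee_rot"]).inv().apply(np.nan_to_num(P).reshape(-1,3)-s["tool_pos"]).reshape(P.shape)
for lo in np.arange(0,.08,.008):
    m=(T[...,2]>lo)&(T[...,2]<lo+.008)&(np.hypot(T[...,0],T[...,1])<.03);q=T[m]
    if len(q): print("z",lo.round(3),len(q),q.min(0).round(4),q.max(0).round(4))
```

```text
t 5.55 turn [-0.2  -0.27  0.25] shift [ 0.1  0.1 -0.9]
err deg 0.31224490862331034
0 [279.43266435 192.98042125]
0.016 [279.34289208 196.029661  ]
0.036 [279.21837764 200.26278727]
0.048 [279.136133   203.06130525]
z 0.0 195 [ 0.0024 -0.0139  0.    ] [0.0143 0.0222 0.0079]
z 0.008 189 [-0.0002 -0.0147  0.0081] [0.0147 0.0153 0.0158]
z 0.016 630 [-0.0037 -0.018   0.0161] [0.0184 0.0187 0.024 ]
z 0.024 216 [ 0.0016 -0.0185  0.024 ] [0.0189 0.0193 0.032 ]
z 0.032 138 [ 0.0015 -0.0169  0.032 ] [0.0187 0.02   0.04  ]
z 0.04 126 [ 0.0072 -0.017   0.0402] [0.019 0.018 0.048]
z 0.048 118 [ 0.0013 -0.0168  0.0481] [0.0189 0.0201 0.056 ]
z 0.056 109 [ 0.0022 -0.0168  0.056 ] [0.0188 0.0198 0.064 ]
z 0.064 8 [ 0.0105 -0.014   0.0641] [0.018  0.0167 0.0654]
```

View pics/w3.png

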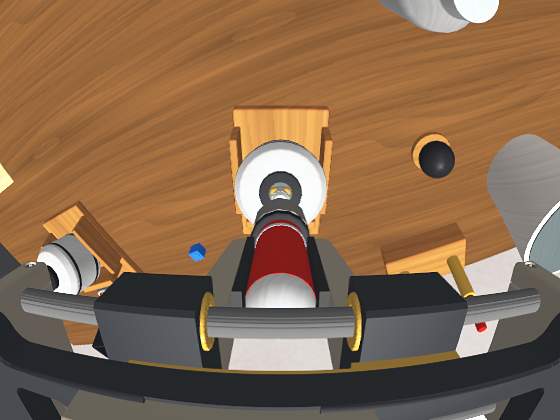

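The post's cap is centred near (280,190), with the charger mouth right in line behind it. The fit predicts the foot at (279,193), so the alignment is good. Advancing along the axis.

>>> play_rows:
  commands:
    - [-0.2,-0.3,0.2,0,-0.5,20,-1]
    - [-0.2,-0.3,0.2,0,-0.5,40,-1]
    - [-0.2,-0.3,0.2,0,-0.5,55,-1]
    - [-0.2,-0.3,0.2,0,-0.5,65,-1]
    - [-0.2,-0.3,0.2,0,-0.5,70,-1]

```text
t: 5.97
tool_pos: [0.4805, 0.2414, 0.2352]
ee_rot: [0.205, 0.188, 0.96, -0.04]
ft_force: [-2.2, 0.4, -2.6]
width: 0.317
gripper_force: 60.0
```

>>> play_rows:
  commands:
    - [0,0,0,0,0,3,-1]
    - [0,0,0,0,0,6,-1]
    - [0,0,0,0,0,9,-1]
    - [0,0,0,0,0,12,-1]
    - [0,0,0,0,0,12,-1]

```text
t: 6.38
tool_pos: [0.4854, 0.2417, 0.2256]
ee_rot: [0.205, 0.188, 0.96, -0.039]
ft_force: [-0.4, -0.9, -2.2]
width: 0.317
gripper_force: 60.0
```

Run:
```python
from h import *
s=sense();print(s["ft_force"],s["wrist_torque"],"axial",s["ft_force"]@n);goal(.028);s=sense()
p,d=capture("wrist");cv2.imwrite("pics/w4.png",p[120:330,190:370,::-1])
cv2.imwrite("pics/w4.png",cv2.resize(p[120:300,190:370,::-1],None,fx=3,fy=3,interpolation=cv2.INTER_CUBIC))
```

```text
[-0.41521042 -0.94582921 -2.20345261] [ 0.16310692  0.41682703 -0.01517819] axial -2.0002988947794784
t 6.3833 turn [ 0.1   0.08 -0.03] shift [ 0.6 -0.  -0.4]
```

View pics/w4.png

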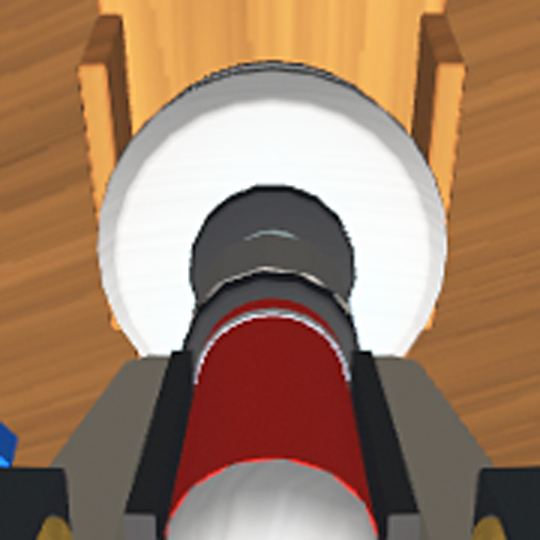

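The mouth (centre near (272,300) in the crop) is over the post and concentric with the cap (272,265) laterally. There is no contact force yet, so I'll keep going in small steps.

>>> play_rows:
  commands:
    - [0,0,0,0,0,3,-1]
    - [0,0,0,0,0,6,-1]
    - [0,0,0,0,0,9,-1]
    - [0,0,0,0,0,12,-1]
    - [0,0,0,0,0,12,-1]

```text
t: 6.85
tool_pos: [0.4898, 0.2398, 0.2141]
ee_rot: [0.205, 0.188, 0.96, -0.039]
ft_force: [-1.8, 1.3, -3.2]
width: 0.321
gripper_force: 60.0
```

```bash
cat > st.py <<'E'
from h import *
s=sense();print(s["ft_force"],s["wrist_torque"],"axial",s["ft_force"]@n,"mouth h",(s["tool_pos"]-F)@n-GR,s["width"]);goal(.0)
E
python3 st.py
```

```text
[-1.83770541  1.33961765 -3.1589579 ] [0.41984604 0.63914145 0.09973938] axial -1.984548079109097 mouth h 0.015159048807879605 0.32101340042861976
t 6.85 turn [ 0.08  0.04 -0.04] shift [ 0.3  0.1 15.2]
```

>>> play_rows:
  commands:
    - [0,0,0,0,0,1.5,-1]
    - [0,0,0,0,0,3,-1]
    - [0,0,0,0,0,4.5,-1]
    - [0,0,0,0,0,6,-1]
    - [0,0,0,0,0,6,-1]

```text
t: 7.27
tool_pos: [0.4922, 0.2393, 0.2097]
ee_rot: [0.206, 0.188, 0.96, -0.039]
ft_force: [-4.5, 1.2, 3.5]
width: 0.32
gripper_force: 60.0
```

```bash
python3 st.py
```

```text
[-4.53769521  1.23758041  3.52001561] [ 0.31887104  0.8190122  -0.01021368] axial 5.118228292133326 mouth h 0.010086065169580744 0.3196822969351615
t 7.2667 turn [ 0.14  0.08 -0.07] shift [ 0.8 -0.4 10.1]
```

>>> play_rows:
  commands:
    - [0,0,0,0,0,1,-1]
    - [0,0,0,0,0,2,-1]
    - [0,0,0,0,0,3,-1]
    - [0,0,0,0,0,4,-1]
    - [0,0,0,0,0,4,-1]

```text
t: 7.68
tool_pos: [0.4937, 0.2388, 0.2064]
ee_rot: [0.206, 0.188, 0.96, -0.039]
ft_force: [-7.6, 1.5, 7.9]
width: 0.32
gripper_force: 60.0
```

```bash
python3 st.py
```

```text
[-7.55877635  1.54288486  7.9084067 ] [ 0.15481306  1.11561802 -0.13805175] axial 10.313327626195907 mouth h 0.006490828168919174 0.32023118683808605
t 7.6833 turn [ 0.15  0.09 -0.08] shift [ 0.8 -0.5  6.5]
```

>>> play_rows:
  commands:
    - [0,0,0,0,0,1,-1]
    - [0,0,0,0,0,2,-1]
    - [0,0,0,0,0,3,-1]
    - [0,0,0,0,0,3,-1]

```text
t: 8.02
tool_pos: [0.4948, 0.2383, 0.2038]
ee_rot: [0.206, 0.188, 0.96, -0.039]
ft_force: [-9.2, 1.7, 8.0]
width: 0.317
gripper_force: 60.0
```

```bash
python3 st.py
```

```text
[-9.17521181  1.71528332  7.99405435] [ 0.13263795  1.18615183 -0.16632872] axial 11.02861957557355 mouth h 0.0036144503782630927 0.3165816542507773
t 8.0167 turn [ 0.15  0.09 -0.08] shift [ 0.9 -0.5  3.6]
```

The push has stopped rising, which means the snap region. I'll go on to the solid stop.

>>> play_rows:
  commands:
    - [0,0,0,0,0,1,-1]
    - [0,0,0,0,0,2,-1]
    - [0,0,0,0,0,2,-1]

```text
t: 8.27
tool_pos: [0.4955, 0.238, 0.2021]
ee_rot: [0.206, 0.188, 0.96, -0.039]
ft_force: [-9.9, 2.2, 10.2]
width: 0.32
gripper_force: 60.0
```

```bash
python3 st.py
```

```text
[-9.92723793  2.21701696 10.19154017] [ 0.04313804  1.2552441  -0.20060534] axial 13.396227917459075 mouth h 0.0016901342149260173 0.3202731925606731
t 8.2667 turn [ 0.15  0.09 -0.09] shift [ 0.9 -0.5  1.7]
```

>>> play_rows:
  commands:
    - [0,0,0,0,0,1,-1]
    - [0,0,0,0,0,2,-1]
    - [0,0,0,0,0,2,-1]

```text
t: 8.52
tool_pos: [0.4961, 0.2379, 0.2013]
ee_rot: [0.206, 0.188, 0.96, -0.039]
ft_force: [-17.5, 2.3, 22.9]
width: 0.321
gripper_force: 60.0
```

```bash
python3 st.py
```

```text
[-17.48973826   2.32590132  22.90662098] [-0.32397632  1.94671183 -0.47718104] axial 27.879741259651134 mouth h 0.0007096704120420072 0.32102034620075676
t 8.5167 turn [ 0.16  0.1  -0.13] shift [ 1.1 -0.6  0.7]
```

>>> play_rows:
  commands:
    - [0,0,0,0,0,0.6,-1]
    - [0,0,0,0,0,0.6,-1]
    - [0,0,0,0,0,0.6,-1]

```text
t: 8.77
tool_pos: [0.4962, 0.2379, 0.2012]
ee_rot: [0.206, 0.188, 0.959, -0.038]
ft_force: [-23.7, 2.6, 29.4]
width: 0.317
gripper_force: 60.0
```

```bash
python3 st.py
python3 - <<'E'
from h import *
p,d=capture("wrist");a=cv2.resize(p[120:300,190:370,::-1],(400,400),interpolation=cv2.INTER_CUBIC)
p2,_=capture("side");t,_=capture("top")
b=cv2.resize(p2[100:200,170:290,::-1],(400,400),interpolation=cv2.INTER_CUBIC)
cv2.imwrite("pics/w5.png",np.hstack([a,b]))
s=sense();print(s["ft_force"]@n,(s["tool_pos"]-F)@n-GR,s["dq"].round(3))
E
```

```text
[-23.69992952   2.60835521  29.3585536 ] [-0.55757721  2.40948137 -0.63769996] axial 36.160242822469755 mouth h 0.0006389941607653771 0.3173420856462599
t 8.7667 turn [ 0.18  0.11 -0.15] shift [ 1.2 -0.6  0.6]
35.16626016860318 0.0006405950632898394 [-0.     0.001  0.001 -0.001 -0.002 -0.001]
```

View pics/w5.png

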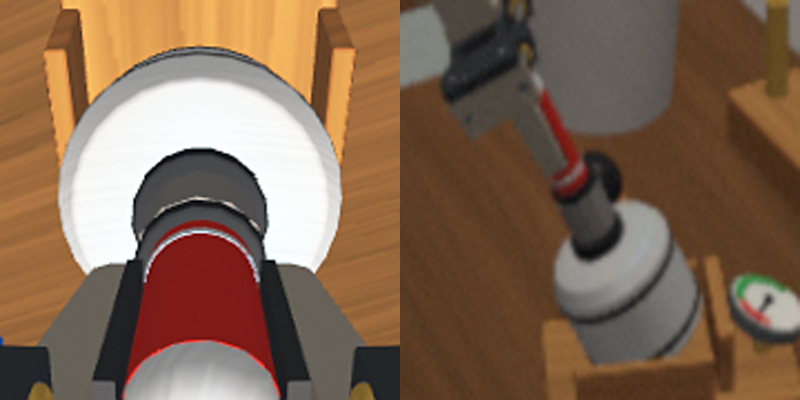

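The coupler is hard against the cap and square to it in both views. The push plateaued and then rose steeply with almost no further travel, so it is at the solid stop. The grip is steady at 60 N, so I'm handing in.

```bash
python3 -c "
from rig import *
print(sign_off())"
```

```text
the job is handed in; nothing more can be done
None
```

I pushed the charger onto the low keg's post until it reached the solid stop, then handed in with it still gripped at 60 N and pressed down with about 35 N; the snap itself is judged from the push force and the final pictures, and the sign-off returned no verdict.

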